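# Set the lid press and close one jar of biscuits

### The job

First turn the black dial on the lid press so that its white pointer lies on the red mark of the ring around it. Then stand the jar with the teal label in the blue nest of the press's sliding carriage, push the carriage fully home under the press head, and only then push the red plunger all the way down so that it presses the jar's raised lid on; let it spring back up and let go. Keep the jar upright and leave the orange and green jars where they are.

Things in the scene. Friction and masses are not known exactly. Their poses are not given: they have to be found in the camera images.
- dial_grip (a point): Black dial on the press's white console: a flat 62 mm disc with an upright bar grip 64 mm long, 16 wide, 40 tall, turning both ways about a vertical axis; stiff (0.05 N m), stays where left. Point on the axis, 16 mm below the bar's top, 24 mm above the disc, 94 mm above the table. x runs along the bar to its white pointer end.
- dial_tip (a point): The pointer end of the dial's bar: a white stripe runs along half of the bar's top and down this end, 32 mm from the axis, same height as dial_grip. Its x axis is the direction in which the pointer points.
- index_ring: White ring with grey ticks and one red mark (8 mm wide), 106 mm across, 3 mm thick, fixed flat round the dial. Origin on the dial's axis, 60 mm above the table; x points from the axis to the red mark. Dial set: pointer x along this x within 0.1 rad. At the start the pointer is 0.4 to 1.5 rad clockwise (from above) of the mark: turn it counter-clockwise.
- jar_mid (a point): Clear biscuit jar, teal label band, white lid with teal spot: 62 mm diameter, 82 mm tall with its lid raised, 0.25 kg, lid's lower edge 68 mm above its underside: grip it firmly below the lid, at the middle or a little above. It stands on a dark tray 5 mm thick with two others, centres 0.1 m or more apart. Point on its axis, 40 mm above its underside; z up.
- jar_lid (a joint): How far the teal jar's lid has been pressed down (m): 0 raised at the start, up to 0.008. It moves at about 5 N and stays where it is left; lid 65 mm diameter, 14 mm thick. A full stroke of the plunger presses it about 0.006; 0.004 or more counts as closed.
- nest (a point): Centre of the nest floor on the carriage, 30 mm above the table: a 74 mm square recess inside blue walls 7 mm high, 6 mm thick, in which the jar stands. +y is the direction in which the carriage slides home; x points towards the console.
- carriage_handle (a point): Upright blue handle plate on the carriage, 110 mm from the nest centre on the side away from the press head: 16 mm thick (along its x, across the slide), 40 mm long (along its y, the slide), top 102 mm above the table. Point on its centre line, 24 mm below its top. +y is the direction of sliding home.
- carriage (a joint): Travel of the carriage (m): 0 fully out (start), 0.18 home at its stop, jar under the press head. Friction 2 N; stays where left. The front edge of the press head (white beam 130 mm wide, 152 to 192 mm above the table) lies 70 mm beyond the handle's centre when home, and 140 mm beyond the nest centre when out.
- plunger_top (a point): Top centre of the red mushroom knob (64 mm diameter) of the plunger that stands through the press head, 262 mm above the table when up. When the carriage is home, the nest is straight below.
- plunger (a joint): How far the plunger is pushed down (m): 0 up (start), 0.03 at its lower stop. A return spring resists with about 4 N at the top and 8 N at the bottom, plus about 5 N from the lid; it springs back up when let go.
- jar_orange_mid (a point): Bystander: jar with an orange label and orange lid spot, same size as the teal one but its lid is already down (74 mm tall). Point on its axis 40 mm above its underside. Leave it.
- jar_green_mid (a point): Bystander: jar with a green label and green lid spot, same size, lid down (74 mm tall). Point on its axis 40 mm above its underside. Leave it.

How it is judged:
By the outcome, as a careful person would: the job done as asked, in the order asked, and still so for the second after the job is handed in, with the robot touching nothing.
It also fails if it takes over 72 s, if anything falls off the work surface, if the arm or the gripper's body presses on something with over 40 N, if the wrist force passes 120 N, or if a joint passes its speed limit or range.

### The arm

A 6-joint arm with a two-finger parallel gripper is mounted at the origin on the work surface. World frame = base frame: x ahead of the robot, y to its left, z up, the work surface at z = 0. Lengths are in m, angles in rad, forces in N, time in s.
With the tool pointing down it reaches from about 0.25 to 0.775 m from the base axis. Payload 4 kg.
Tool frame: the origin (TCP) lies on the centre line of the jaws, within the pads' length; the fingertips stand 17 mm ahead of it and the grasp point (between the pads) lies 2 mm behind it; z points along the fingers, y is the line along which they close (so a half turn about z gives the same grasp; the last joint's range is limited). The gripper opens to 94 mm and grips with 3 to 60 N. Pads are 16 mm wide; open, the fingers measure 119 mm over their backs; the gripper's body (75 mm by 177 mm) begins 78 mm behind the grasp point.
Start: joints at [-0.103, 0.087, 1.371, -0, 1.684, -0.103], TCP at [0.55, -0, 0.223] pointing down, gripper open.
Joint ranges: [-3.1, 3.1], [-0.76, 2.03], [0.27, 2.55], [-1.08, 4.22], [0.17, 2.65], [-2.57, 2.57]. Speed limits (rad/s): [2.79, 2.79, 3.14, 3.14, 3.14, 3.14].

### API

Orientations are given as [roll, pitch, yaw] about the fixed x, y, z axes, in that order (R = Rz(yaw) Ry(pitch) Rx(roll)).
In Python, from bench import robot gives the robot as it stands.
- The arm moves only by the tool servo_tool, never from a script. Its argument "plan" is a list of rows, each a list of 7 numbers: the shift along the tool's x, y, z normalised to -1 to 1, where 1 is 0.1 m, then the turn, a rotation vector about the tool's x, y, z normalised to -1 to 1, where 1 is pi/2 rad, then the finger opening in mm, from 0 to 94. In form: [[x, y, z, ax, ay, az, gripper], ...]. A call has 1 to 12 rows; each row is the pose to reach, as a shift and turn from the pose commanded when the call began, along the tool's axes at that moment; what a row does not reach only later rows make up. A row lasts 1/12 s, in which the tool goes at most 41.7 mm and 7.16 degrees, less where a joint would pass 70% of its speed; a pose out of reach is approached as far as the arm can. A call with a number of a shift or a turn outside -1 to 1 is refused whole. A call with a gripper value outside its range is refused whole. The fingers move at their own pace and stop on an object; the grip force is fixed at half the most. Time passes only in rows, so rows that repeat a pose let the fingers close. It gives the time, the measured TCP pose, the force, the opening and the grip force at its end, in the units of the state.
- robot.get_obs(): the state, without advancing time (a new reading comes with each control period).
- robot.snapshot(name): name is "scene" or "side" or "wrist"; returns the picture (384x512x3 uint8, red, green, blue); there is no depth.
- robot.camera_params(name): a dict with "camera_matrix" (3x3 intrinsics, pixels), "rvec" (rotation vector, rad) and "tvec" (3), from world to camera coordinates, as OpenCV has them; the wrist camera has in their place "tool_from_camera" (4x4, takes a point from camera to tool coordinates, whose origin is the TCP and whose axes are the flange's). Camera axes: x right, y down, z forward; pixel columns grow to the right and rows downward; lengths in m; the calibration is good to about 2 mm. A picture is of the moment at which its call begins: read the wrist's pose just before it. camera_params takes no time and is no camera call.
- robot.close_job(): hands the job in; it is judged then, once.
Trained networks look in the newest picture that a camera, given by its name, has taken for a name from the list of things; names that differ only in an ending like _2 or _b are one class to them, and where a whole thing is asked for, a point or a joint stands for the part that bears it (a point fixed in the world has none). Each returns a list of dicts, best first, with "conf" (0 to 1); they miss things now and then, are a little off and sometimes report something else, mostly with a low value. They report only what shows in the picture. A call takes as long as a camera call.
- robot.find_in(thing, camera): "extent" ([centre column, centre row, width, height] in pixels, round what is visible of it).
The state is a dict: "time": time; "joint_positions": joint angles; "qvel": joint speeds; "joint_torque": joint torques, N m; "tool_pos": TCP position; "ee_rot": TCP orientation; "wrist_force": force on the tool from outside, world axes, zero at the start; "wrist_torque": the same for the moment, N m; "width": finger opening in m; "finger_force": force on a finger pad.
Only numpy, scipy, OpenCV 4.12 (cv2) and the standard library are available. Lean on these libraries where they do the work, as an engineer would, in place of code of your own. Each camera call takes 0.05 s, during which the arm holds its last target. There are 200 camera calls.

## Working session

There is one attempt and no reset: what is moved stays moved. The work goes in short steps, Python scripts to look and compute and a tool call to move; the robot and the scene stay as the last step left them, time stands still between calls to the robot, and variables do not carry over. Pictures are saved under pics/ and viewed, at most 10 in all, crops included, and the job is handed in when it is done.

Besides the shell and the picture viewer there is one more tool, called after "Emit:" in YAML: its name, and indented under it one key for each argument. servo_tool: Moves the arm, as the interface text tells. Scaled input: -1 to 1 covers 0.1 m each way for a shift and pi/2 rad each way for a turn. Its arguments: {"type":"object","properties":{"plan":{"type":"array","items":{"type":"array","items":{"type":"number"}}}},"required":["plan"]}

```bash
mkdir -p pics
cat > h.py <<'E'
import numpy as np, cv2
from scipy.spatial.transform import Rotation as R
from bench import robot
def cam(n, obs=None):
    p=robot.camera_params(n); K=np.array(p["camera_matrix"])
    if n=="wrist":
        o=obs or robot.get_obs(); T=np.eye(4); T[:3,:3]=R.from_euler('xyz',o["ee_rot"]).as_matrix(); T[:3,3]=o["tool_pos"]
        C=T@np.array(p["tool_from_camera"]); return K,C[:3,:3],C[:3,3]
    W=R.from_rotvec(np.ravel(p["rvec"])).as_matrix(); return K,W.T,-W.T@np.ravel(p["tvec"])
def ray(c,uv,z):
    K,Rc,o=c; d=Rc@np.linalg.inv(K)@np.array([uv[0],uv[1],1.]); return o+d*(z-o[2])/d[2]
def proj(c,X):
    K,Rc,o=c; q=K@(Rc.T@(np.array(X)-o)); return q[:2]/q[2]
def snap(n,name=None):
    c=cam(n); im=robot.snapshot(n)
    if name: cv2.imwrite(f"pics/{name}.png",cv2.cvtColor(np.asarray(im),cv2.COLOR_RGB2BGR))
    return c,im
E
python3 - <<'E'
from h import *
o=robot.get_obs(); print(o["tool_pos"],o["ee_rot"])
ims=[]
for n in ["scene","side"]:
    c,im=snap(n); ims.append(im); print(n,"cam at",c[2])
    for t,z in [("dial_grip",.094),("dial_tip",.094),("index_ring",.06),("jar_mid",.045),("nest",.03),("carriage_handle",.078),("plunger_top",.26),("jar_orange_mid",.045),("jar_green_mid",.045)]:
        for r in robot.find_in(t,n)[:2]:
            print(t,round(r["conf"],2),np.round(r["extent"]),np.round(ray(c,r["extent"][:2],z),3))
    cv2.imwrite(f"pics/{n}0.png",cv2.cvtColor(np.asarray(im),cv2.COLOR_RGB2BGR))
E
```

```text
[5.49491889e-01 4.21774335e-05 2.21319384e-01] [-3.13943434e+00 -2.14802949e-04  1.57080081e+00]
scene cam at [ 1.2079008  -0.81183985  0.77214393]
dial_grip 0.59 [286. 221.  22.  26.] [ 0.627 -0.025  0.094]
dial_tip 0.61 [283. 222.  21.  29.] [ 0.626 -0.035  0.094]
index_ring 0.75 [287. 230.  38.  20.] [ 0.627 -0.018  0.06 ]
jar_mid 0.66 [153. 288.  29.  43.] [ 0.528 -0.416  0.045]
nest 0.76 [248. 221.  66.  39.] [ 0.485 -0.032  0.03 ]
carriage_handle 0.67 [249. 220.  61.  38.] [ 0.531 -0.076  0.078]
plunger_top 0.58 [304. 149.  25.  43.] [0.58  0.103 0.26 ]
jar_orange_mid 0.88 [163. 252.  28.  31.] [ 0.434 -0.316  0.045]
jar_green_mid 0.9 [199. 268.  23.  35.] [ 0.554 -0.29   0.045]
jar_green_mid 0.69 [285. 221.  21.  29.] [0.584 0.029 0.045]
side cam at [ 0.1236068  -0.64227292  0.70672708]
dial_tip 0.56 [264. 198.  25.  25.] [ 0.604 -0.034  0.094]
index_ring 0.85 [260. 206.  39.  23.] [ 0.601 -0.023  0.06 ]
index_ring 0.2 [312. 280.  27.  41.] [ 0.535 -0.299  0.06 ]
jar_mid 0.67 [354. 324.  38.  49.] [ 0.534 -0.424  0.045]
nest 0.69 [223. 234.  54.  54.] [ 0.472 -0.027  0.03 ]
carriage_handle 0.86 [226. 235.  60.  54.] [ 0.451 -0.079  0.078]
jar_orange_mid 0.73 [279. 315.  33.  45.] [ 0.425 -0.315  0.045]
jar_orange_mid 0.72 [356. 316.  38.  27.] [ 0.552 -0.414  0.045]
jar_green_mid 0.74 [313. 278.  30.  41.] [ 0.549 -0.288  0.045]
```

View pics/scene0.png

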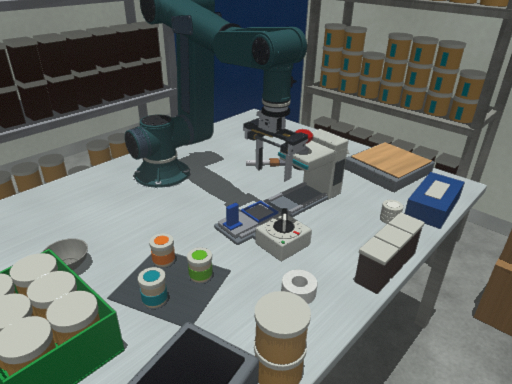

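View pics/side0.png

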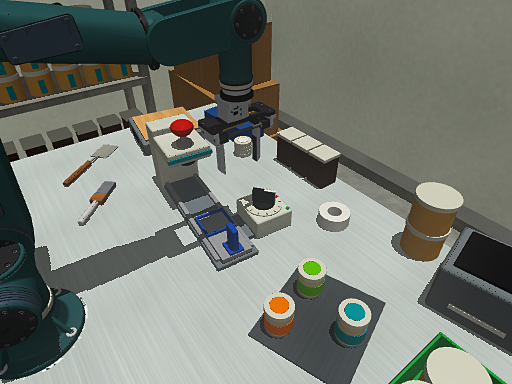

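The scene camera shows the jars at left (teal at 153,288), with the dial at (285,225), the carriage at (250,218) and the knob at (303,135). The side camera agrees: dial (264,198), knob (181,127), nest (213,222), handle top (231,226). Next I'll use the wrist camera.

Run:
```python
from h import *
a,b=cam("scene"),cam("side")
for n,u,v,z in [("knob",(303,133),(181,125),.258),("handle top",(232,207),(231,224),.1),("nest",(262,212),(213,222),.034),("dial",(286,214),(264,193),.1)]:
    print(n,ray(a,u,z).round(3),ray(b,v,z).round(3))
print(np.array(robot.camera_params("wrist")["tool_from_camera"]).round(3))
c,im=snap("wrist","w0")
for t,z in [("dial_grip",.094),("dial_tip",.094),("index_ring",.06),("nest",.03),("carriage_handle",.102),("plunger_top",.26)]:
    for r in robot.find_in(t,"wrist")[:2]: print(t,round(r["conf"],2),np.round(r["extent"]),np.round(ray(c,r["extent"][:2],z),3))
```

```text
knob [0.502 0.204 0.258] [0.493 0.193 0.258]
handle top [ 0.471 -0.086  0.1  ] [ 0.47  -0.073  0.1  ]
nest [0.489 0.031 0.034] [0.472 0.026 0.034]
dial [ 0.61  -0.004  0.1  ] [ 0.613 -0.023  0.1  ]
[[ 0.001 -0.963 -0.27   0.08 ]
 [ 1.     0.     0.002 -0.   ]
 [-0.002 -0.27   0.963 -0.163]
 [ 0.     0.     0.     1.   ]]
dial_grip 0.77 [318. 196.  65.  65.] [ 0.61  -0.013  0.094]
dial_tip 0.84 [319. 193.  64.  69.] [ 0.611 -0.011  0.094]
index_ring 0.74 [317. 190. 105. 100.] [ 0.615 -0.017  0.06 ]
nest 0.86 [188. 183.  88. 203.] [ 0.479 -0.018  0.03 ]
carriage_handle 0.92 [186. 183.  94. 201.] [0.491 0.002 0.102]
```

View pics/w0.png

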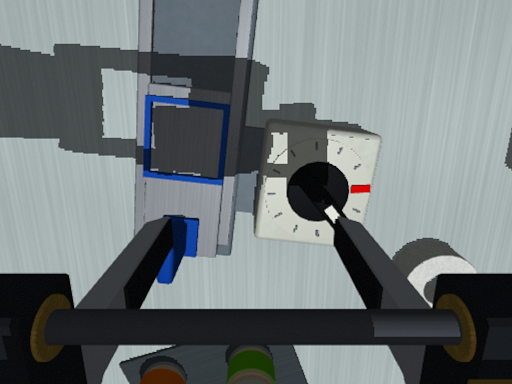

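Wrist view: dial disc centre at (318,191), red mark at (361,189) pointing image right, and the white pointer tip near (333,215). The nest outline corners are about (147,97), (228,104), (222,182), (145,176). The handle top is near (182,222).

```bash
python3 - <<'E'
from h import *
c=cam("wrist")
im=cv2.imread("pics/w0.png"); hsv=cv2.cvtColor(im,cv2.COLOR_BGR2HSV)
m=((hsv[...,0]<8)|(hsv[...,0]>172))&(hsv[...,1]>150)&(hsv[...,2]>100); m[:,:300]=0; m[260:]=0
ys,xs=np.nonzero(m); red=ray(c,(xs.mean(),ys.mean()),.063)
dk=(hsv[150:225,285:352,2]<40).astype(np.uint8); ys,xs=np.nonzero(dk); print("dark bbox",xs.min()+285,xs.max()+285,ys.min()+150,ys.max()+150)
ax=ray(c,(317.5,191.5),.070); print("axis",ax,"red",red, np.arctan2(*(red-ax)[1::-1]))
for uv in [(326,208),(333,215),(338,220)]:
    p=ray(c,uv,.11); print("tip",p.round(3), np.hypot(*(p-ax)[:2]).round(3),np.arctan2(*(p-ax)[1::-1]).round(3))
q=[ray(c,u,.037) for u in [(147,97),(228,104),(222,182),(145,176)]]
for p in q: print(p.round(3))
print("nest",np.mean(q,0)); e=(q[0]+q[1]-q[2]-q[3]);print("slide az",np.arctan2(e[1],e[0])-np.pi/2); e=q[1]+q[2]-q[0]-q[3]; print("x az",np.arctan2(e[1],e[0]))
E
python3 - <<'E'
import cv2
im=cv2.imread("pics/w0.png")[90:290,130:390]
cv2.imwrite("pics/w0c.png",cv2.resize(im,None,fx=3,fy=3,interpolation=cv2.INTER_CUBIC))
E
```

```text
dark bbox 287 348 162 224
axis [ 0.61430951 -0.0160557   0.07      ] red [ 0.65821681 -0.01486499  0.063     ] 0.02711207004925208
tip [ 0.614 -0.019  0.11 ] 0.003 -1.55
tip [ 0.621 -0.026  0.11 ] 0.012 -0.961
tip [ 0.626 -0.03   0.11 ] 0.018 -0.896
[0.443 0.074 0.037]
[0.525 0.067 0.037]
[ 0.517 -0.015  0.037]
[ 0.434 -0.009  0.037]
nest [0.47992236 0.02915223 0.037     ]
slide az -0.1044711293646039
x az -0.08206334894893476
```

View pics/w0c.png

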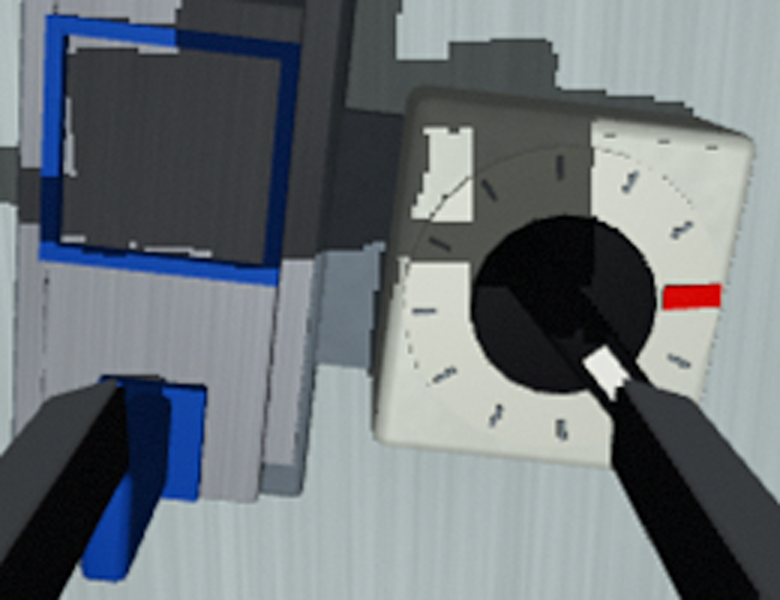

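Bar is at about -0.93 rad and the red mark at about 0.03. I'll go above the dial, align the jaws across the bar, then look from close.

Emit:
servo_tool:
  plan:
    - [-0.05,0.3,0,0,0,-0.07,70]
    - [-0.16,0.65,0,0,0,-0.15,70]
    - [-0.16,0.65,0,0,0,-0.22,70]
    - [-0.16,0.65,0,0,0,-0.3,70]
    - [-0.16,0.65,0,0,0,-0.37,70]
    - [-0.16,0.65,0,0,0,-0.41,70]
    - [-0.16,0.65,0,0,0,-0.41,70]

```text
time: 1.93
tool_pos: [0.6152, -0.0161, 0.2222]
ee_rot: [-3.141, -0.0, 2.216]
wrist_force: [-0.1, -0.4, 0.4]
width: 0.0702
finger_force: 0.0
```

Run:
```python
from h import *
o=robot.get_obs(); print(o["tool_pos"],o["ee_rot"],o["joint_positions"])
c,im=snap("wrist"); b=cv2.cvtColor(np.asarray(im),cv2.COLOR_RGB2BGR)
cv2.imwrite("pics/w1.png",b)
for t,z in [("dial_grip",.1),("dial_tip",.1),("index_ring",.06)]:
    for r in robot.find_in(t,"wrist")[:2]: print(t,round(r["conf"],2),np.round(r["extent"]),np.round(ray(c,r["extent"][:2],z),3))
```

```text
[ 0.6151541  -0.0160656   0.22221186] [-3.14135724e+00 -2.63806413e-04  2.21566538e+00] [-1.18233944e-01  2.34048495e-01  1.20370519e+00  2.81909410e-05
  1.70419143e+00 -7.63099286e-01]
dial_grip 0.73 [249. 185.  64.  78.] [ 0.614 -0.019  0.1  ]
dial_tip 0.64 [252. 184.  62.  79.] [ 0.615 -0.016  0.1  ]
index_ring 0.96 [252. 174. 106. 102.] [ 0.616 -0.017  0.06 ]
```

View pics/w1.png

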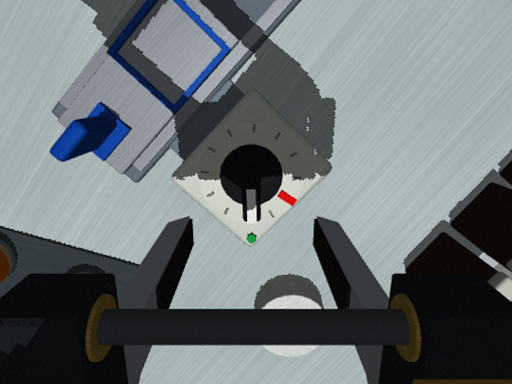

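The pointer is straight down the image at column 252, with the disc centre at (251,174) and the red mark at (287,198). Jaws are aligned with the bar. I'll compute the turn and descend.

Run:
```python
from h import *
c=cam("wrist"); im=cv2.imread("pics/w1.png"); hsv=cv2.cvtColor(im,cv2.COLOR_BGR2HSV)
m=((hsv[...,0]<8)|(hsv[...,0]>172))&(hsv[...,1]>150)&(hsv[...,2]>100); m[:,:270]=0;m[:,310:]=0; m[230:]=0; m[:150]=0
ys,xs=np.nonzero(m); red=ray(c,(xs.mean(),ys.mean()),.063)
v=hsv[130:225,215:290,2]<35; ys,xs=np.nonzero(v); print(xs.min()+215,xs.max()+215,ys.min()+130,ys.max()+130)
ax=ray(c,((xs.min()+xs.max())/2+215,175),.07); print(ax, red, np.arctan2(*(red-ax)[1::-1]))
for r in range(184,224,4): print(r,im[r,240:266].mean(1).astype(int))
for r in range(193,219,8):
    p=[ray(c,(u,r),.11) for u in (252,)]; print(p)
```

```text
220 281 144 220
[ 0.6138281  -0.01654265  0.07      ] [ 0.65862081 -0.01488768  0.063     ] 0.03693072089531823
184 [ 6  5  3  8  9  5  9  8  8  8  5  3  5  7  8  8  6  9  4  9 23 29 26 26
 26 27]
188 [22  9  6  4  8  5 11  9  8 11  6 14 16 17 20 13  3  8  4  5 21 27 27 27
 26 26]
192 [27 22 11  5  7  2 78 98 95 94 92 93 92 94 98 68 24  5  5  5 17 25 28 25
 26 25]
196 [25 22  9  4  7  0 54 88 95 93 94 93 94 94 96 68 24  1  9  4 18 25 25 25
 24 24]
200 [24 27 12  3  5  2 47 87 96 95 94 92 93 94 95 72 28  0  4 11 15 24 23 24
 23 18]
204 [199 157  77   0   3   2  34  83  95  94  93  95  92  93  93  79  37   7
  16   5  64 134 198 214 210 207]
208 [208 215 136  19  14  12  19  77  92  91  87  88  84 138 224 213 106   8
  13   3  71 183 210 205 206 206]
212 [206 211 155  51   7  15  46 207 235 230 229 229 229 229 230 239 151   5
  11   3  72 183 209 205 205 203]
216 [205 210 152  51  10  17   7 202 234 230 228 228 228 228 229 237 151   7
  13   4  72 182 208 205 203 203]
220 [201 204 208 176  85   8   0 198 234 229 228 227 228 228 229 235 159  40
  39 103 188 206 205 203 202 204]
[array([ 0.61858404, -0.02043441,  0.11      ])]
[array([ 0.62295485, -0.02627228,  0.11      ])]
[array([ 0.627386  , -0.03219073,  0.11      ])]
[array([ 0.63187874, -0.03819146,  0.11      ])]
```

Emit:
servo_tool:
  plan:
    - [0,0,0.4,0,0,0,70]
    - [0,0,0.8,0,0,0,60]
    - [0,0,1,0,0,0,60]
    - [0,0,1,0,0,0,60]

```text
time: 2.47
tool_pos: [0.611, -0.0155, 0.1156]
ee_rot: [-3.133, -0.009, 2.214]
wrist_force: [-0.3, 1.0, -1.0]
width: 0.0601
finger_force: 0.0
```

Emit:
servo_tool:
  plan:
    - [0,0,0.15,0,0,0,60]
    - [0,0,0.28,0,0,0,60]
    - [0,0,0.28,0,0,0,60]
    - [0,0,0.28,0,0,0,60]

```text
time: 2.8
tool_pos: [0.615, -0.016, 0.0948]
ee_rot: [-3.141, -0.0, 2.215]
wrist_force: [-0.9, -0.0, 0.6]
width: 0.0598
finger_force: 0.0
```

Close on the bar.

Emit:
servo_tool:
  plan:
    - [0,0,0,0,0,0,40]
    - [0,0,0,0,0,0,20]
    - [0,0,0,0,0,0,8]
    - [0,0,0,0,0,0,8]
    - [0,0,0,0,0,0,8]
    - [0,0,0,0,0,0,8]

```text
time: 3.3
tool_pos: [0.6151, -0.016, 0.0948]
ee_rot: [3.141, 0.0, 2.215]
wrist_force: [-0.3, 0.1, -0.4]
width: 0.0231
finger_force: 0.0
```

Emit:
servo_tool:
  plan:
    - [0,0,0,0,0,0,8]
    - [0,0,0,0,0,0,8]
    - [0,0,0,0,0,0,8]
    - [0,0,0,0,0,-0.07,8]
    - [0,0,0,0,0,-0.15,8]
    - [0,0,0,0,0,-0.23,8]
    - [0,0,0,0,0,-0.31,8]
    - [0,0,0,0,0,-0.39,8]
    - [0,0,0,0,0,-0.47,8]
    - [0,0,0,0,0,-0.54,8]
    - [0,0,0,0,0,-0.61,8]
    - [0,0,0,0,0,-0.61,8]

```text
time: 4.3
tool_pos: [0.6129, -0.0183, 0.0946]
ee_rot: [-3.138, -0.005, -3.108]
wrist_force: [-6.8, -5.5, 3.6]
width: 0.0156
finger_force: 30.0
```

Emit:
servo_tool:
  plan:
    - [0,0,0,0,0,0,8]
    - [0,0,0,0,0,0,8]

```text
time: 4.47
tool_pos: [0.6129, -0.0184, 0.0946]
ee_rot: [-3.138, -0.005, -3.111]
wrist_force: [-6.1, -5.8, 3.9]
width: 0.016
finger_force: 30.0
```

Emit:
servo_tool:
  plan:
    - [0,0,0,0,0,0,50]
    - [0,0,0,0,0,0,50]
    - [0,0,0,0,0,0,50]
    - [0,0,-0.4,0,0,0,60]
    - [0,0,-0.8,0,0,0,70]
    - [0,0,-1,0,0,0,70]
    - [0,0,-1,0,0,0,70]
    - [0,0,-1,0,0,0,70]

```text
time: 5.13
tool_pos: [0.6161, -0.0157, 0.1965]
ee_rot: [-3.141, 0.004, -3.11]
wrist_force: [0.0, -0.0, 0.2]
width: 0.0658
finger_force: 0.0
```

Run:
```python
from h import *
o=robot.get_obs(); print(o["tool_pos"],o["ee_rot"],o["joint_positions"])
c,im=snap("wrist"); b=cv2.cvtColor(np.asarray(im),cv2.COLOR_RGB2BGR)
cv2.imwrite("pics/w2.png",cv2.resize(b[60:310,130:400],None,fx=2,fy=2))
cv2.imwrite("pics/w2full.png",b)
hsv=cv2.cvtColor(b,cv2.COLOR_BGR2HSV)
m=((hsv[...,0]<8)|(hsv[...,0]>172))&(hsv[...,1]>150)&(hsv[...,2]>100); m[:,:200]=0;m[:,310:]=0; m[260:]=0; m[:120]=0
ys,xs=np.nonzero(m); red=ray(c,(xs.mean(),ys.mean()),.063); print(xs.mean(),ys.mean(),red)
```

```text
[ 0.61608423 -0.01573138  0.196472  ] [-3.14129754  0.00442534 -3.10971184] [-1.17699028e-01  2.37780436e-01  1.24990788e+00  3.68799611e-04
  1.64948443e+00 -1.72034572e+00]
255.0 230.0 [ 0.66727414 -0.01074528  0.063     ]
```

View pics/w2.png

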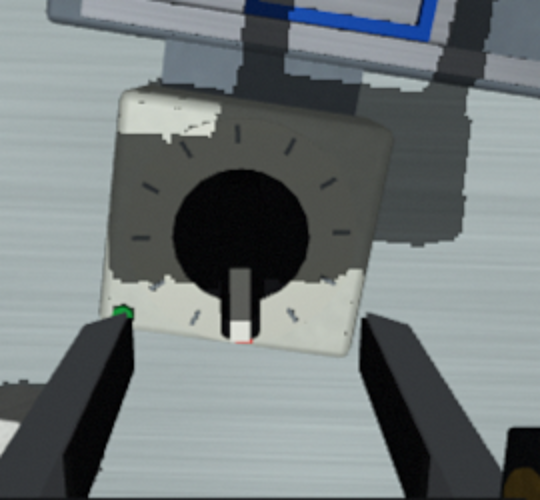

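The pointer covers the red mark: its centre is at crop x≈240 and the red peeks out at ≈243, directly in line, so the dial is set. On to the jar.

Emit:
servo_tool:
  plan:
    - [0.2,-0.3,0,0,0,0.08,94]
    - [0.5,-0.6,0,0,0,0.16,94]
    - [0.8,-0.8,0,0,0,0.24,94]
    - [0.8,-1,0,0,0,0.32,94]
    - [0.8,-1,0,0,0,0.4,94]
    - [0.8,-1,0,0,0,0.48,94]
    - [0.8,-1,0,0,0,0.56,94]
    - [0.8,-1,0,0,0,0.64,94]
    - [0.8,-1,0,0,0,0.72,94]
    - [0.8,-1,0,0,0,0.8,94]
    - [0.8,-1,0,0,0,0.9,94]
    - [0.8,-1,0,0,0,1,94]

```text
time: 6.18
tool_pos: [0.537, -0.1179, 0.1913]
ee_rot: [-3.137, -0.002, 1.667]
wrist_force: [0.7, -0.2, -0.6]
width: 0.0938
finger_force: 0.0
```

Emit:
servo_tool:
  plan:
    - [-0.4,0,0,0,0,0.07,94]
    - [-0.8,0,0,0,0,0.07,94]
    - [-1,0,0,0,0,0.07,94]

```text
time: 6.43
tool_pos: [0.5473, -0.2204, 0.1911]
ee_rot: [-3.137, -0.001, 1.562]
wrist_force: [-0.2, -0.0, -0.0]
width: 0.0939
finger_force: 0.0
```

Emit:
servo_tool:
  plan:
    - [-0.4,0,0,0,0,0,94]
    - [-0.8,0,0,0,0,0,94]
    - [-1,0,0,0,0,0,94]
    - [-1,0,0,0,0,0,94]

```text
time: 6.77
tool_pos: [0.5457, -0.3217, 0.1901]
ee_rot: [-3.136, -0.002, 1.558]
wrist_force: [-0.1, -0.4, -0.2]
width: 0.0941
finger_force: 0.0
```

Emit:
servo_tool:
  plan:
    - [-0.4,0,0,0,0,0,94]
    - [-0.8,0,0,0,0,0,94]
    - [-1,0,0,0,0,0,94]
    - [-1,0,0,0,0,0,94]
    - [-1,0,0,0,0,0,94]

```text
time: 7.18
tool_pos: [0.5463, -0.4171, 0.1916]
ee_rot: [-3.139, -0.004, 1.562]
wrist_force: [-0.2, -0.5, -0.0]
width: 0.0942
finger_force: 0.0
```

```bash
cat > jar.py <<'E'
from h import *
import sys
o=robot.get_obs(); print(o["tool_pos"],o["ee_rot"],o["joint_positions"])
c,im=snap("wrist"); b=cv2.cvtColor(np.asarray(im),cv2.COLOR_RGB2BGR); cv2.imwrite(f"pics/{sys.argv[1]}.png",b)
for t in ["jar_mid","jar_green_mid","jar_orange_mid"]:
    for r in robot.find_in(t,"wrist")[:2]: print(t,round(r["conf"],2),np.round(r["extent"]),np.round(ray(c,r["extent"][:2],.06),3))
hsv=cv2.cvtColor(b,cv2.COLOR_BGR2HSV)
m=((abs(hsv[...,0].astype(int)-93)<10)&(hsv[...,1]>110)&(hsv[...,2]>60)).astype(np.uint8)
n,l,s,ce=cv2.connectedComponentsWithStats(m)
for i in range(1,n):
    if s[i,4]>150: print(s[i],ce[i],ray(c,ce[i],.087))
E
python3 jar.py w3
```

```text
[ 0.54633802 -0.4170617   0.19164191] [-3.13863467 -0.0041629   1.56241237] [-7.35006399e-01  4.08379093e-01  1.04096252e+00  1.15551706e-03
  1.69722744e+00 -7.26485747e-01]
jar_mid 0.89 [233. 184.  81.  87.] [ 0.528 -0.419  0.06 ]
jar_green_mid 0.81 [254.  33.  91.  67.] [ 0.548 -0.292  0.06 ]
jar_orange_mid 0.66 [108.  57. 107.  92.] [ 0.427 -0.309  0.06 ]
[212 147  57  23 161] [241.85714286 153.03726708] [ 0.53756464 -0.38544109  0.087     ]
[ 212  169   47   45 1685] [234.94243323 191.19406528] [ 0.53123132 -0.41775021  0.087     ]
```

View pics/w3.png

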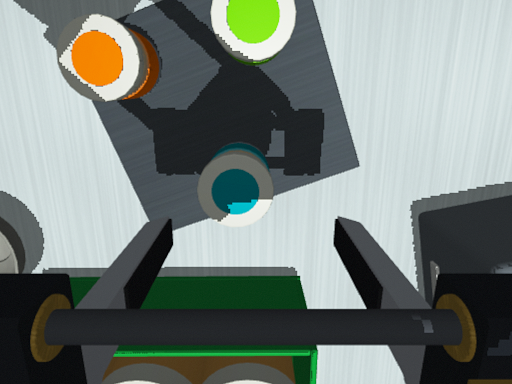

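The teal lid centre is at (235,188), so the jar is at (0.531,-0.418). Centre over it and descend.

Emit:
servo_tool:
  plan:
    - [0,-0.15,0,0,0,0,94]
    - [0,-0.15,0.3,0,0,0,94]
    - [0,-0.15,0.6,0,0,0,94]
    - [0,-0.15,0.8,0,0,0,94]
    - [0,-0.15,1,0,0,0,94]
    - [0,-0.15,1,0,0,0,94]

```text
time: 7.88
tool_pos: [0.53, -0.4142, 0.0891]
ee_rot: [-3.135, -0.007, 1.565]
wrist_force: [-0.4, 0.8, -1.3]
width: 0.0937
finger_force: 0.0
```

Emit:
servo_tool:
  plan:
    - [0,0,0.15,0,0,0,94]
    - [0,0,0.3,0,0,0,94]
    - [0,0,0.45,0,0,0,94]
    - [0,0,0.45,0,0,0,94]
    - [0,0,0.45,0,0,0,94]

```text
time: 8.3
tool_pos: [0.5321, -0.417, 0.0501]
ee_rot: [-3.141, -0.0, 1.564]
wrist_force: [-0.2, 0.3, 0.8]
width: 0.094
finger_force: 0.0
```

Emit:
servo_tool:
  plan:
    - [0,0,0.02,0,0,0,70]
    - [0,0,0.02,0,0,0,65]
    - [0,0,0.02,0,0,0,60]
    - [0,0,0.02,0,0,0,55]
    - [0,0,0.02,0,0,0,55]
    - [0,0,0.02,0,0,0,55]
    - [0,0,0.02,0,0,0,55]
    - [0,0,0.02,0,0,0,55]

```text
time: 8.97
tool_pos: [0.5319, -0.4182, 0.0483]
ee_rot: [3.141, 0.001, 1.563]
wrist_force: [-1.4, -1.1, 3.5]
width: 0.0642
finger_force: 30.0
```

Emit:
servo_tool:
  plan:
    - [0,0,-0.2,0,0,0,55]
    - [0,0,-0.4,0,0,0,55]
    - [0,0,-0.7,0,0,0,55]
    - [0,0,-1,0,0,0,55]
    - [0,0,-1,0,0,0,55]

```text
time: 9.38
tool_pos: [0.5344, -0.4199, 0.1545]
ee_rot: [3.132, 0.008, 1.563]
wrist_force: [1.9, -1.3, 0.1]
width: 0.0639
finger_force: 30.0
```

Emit:
servo_tool:
  plan:
    - [0,0,-0.2,0,0,0,55]
    - [0.2,-0.1,-0.4,0,0,0,55]
    - [0.4,-0.2,-0.5,0,0,0.05,55]
    - [0.7,-0.3,-0.5,0,0,0.05,55]
    - [1,-0.5,-0.5,0,0,0.05,55]
    - [1,-0.5,-0.5,0,0,0.05,55]

```text
time: 9.88
tool_pos: [0.4783, -0.3106, 0.193]
ee_rot: [-3.132, -0.009, 1.487]
wrist_force: [-0.2, 0.6, -3.3]
width: 0.0643
finger_force: 30.0
```

Emit:
servo_tool:
  plan:
    - [0.3,0,0,0,0,0,55]
    - [0.6,0,0,0,0,0,55]
    - [1,0,0,0,0,0,55]

```text
time: 10.13
tool_pos: [0.4903, -0.2177, 0.1946]
ee_rot: [-3.139, -0.001, 1.482]
wrist_force: [0.3, 0.3, -2.8]
width: 0.0643
finger_force: 30.0
```

Emit:
servo_tool:
  plan:
    - [0.3,0,0,0,0,0,55]
    - [0.6,0,0,0,0,0,55]
    - [1,0,0,0,0,0,55]

```text
time: 10.38
tool_pos: [0.4991, -0.1176, 0.195]
ee_rot: [-3.139, 0.0, 1.483]
wrist_force: [1.2, -0.3, -3.2]
width: 0.0645
finger_force: 30.0
```

Emit:
servo_tool:
  plan:
    - [0.3,0,0,0,0,0,55]
    - [0.6,0,0,0,0,0,55]
    - [0.8,0,0,0,0,0,55]
    - [0.8,0,0,0,0,0,55]
    - [0.8,0,0,0,0,0,55]
    - [0.8,0,0,0,0,0,55]

```text
time: 10.88
tool_pos: [0.5063, -0.0389, 0.196]
ee_rot: [-3.139, 0.001, 1.484]
wrist_force: [0.2, -0.2, -2.6]
width: 0.0645
finger_force: 30.0
```

```bash
cat > nest.py <<'E'
from h import *
import sys
o=robot.get_obs(); print(o["tool_pos"],o["ee_rot"],o["joint_positions"],o["wrist_force"])
c,im=snap("wrist"); b=cv2.cvtColor(np.asarray(im),cv2.COLOR_RGB2BGR); cv2.imwrite(f"pics/{sys.argv[1]}.png",b)
for t,z in [("nest",.037),("carriage_handle",.102),("jar_mid",.1)]:
    for r in robot.find_in(t,"wrist")[:2]: print(t,round(r["conf"],2),np.round(r["extent"]),np.round(ray(c,r["extent"][:2],z),3))
E
python3 nest.py w4
```

```text
[ 0.50631198 -0.03894623  0.19600737] [-3.13948049e+00  5.06489340e-04  1.48442152e+00] [-1.87987078e-01  1.36777621e-03  1.51221996e+00 -7.19390576e-04
  1.63005479e+00 -1.01653603e-01] [ 0.18217748 -0.19530656 -2.62018438]
nest 0.63 [219. 134.  97. 179.] [0.477 0.003 0.037]
carriage_handle 0.64 [219. 134.  94. 179.] [0.485 0.011 0.102]
carriage_handle 0.49 [252. 278. 154. 148.] [ 0.499 -0.116  0.102]
jar_mid 0.95 [252. 263. 154. 174.] [ 0.5   -0.102  0.1  ]
jar_mid 0.6 [218. 134.  95. 180.] [0.483 0.011 0.1  ]
```

View pics/w4.png

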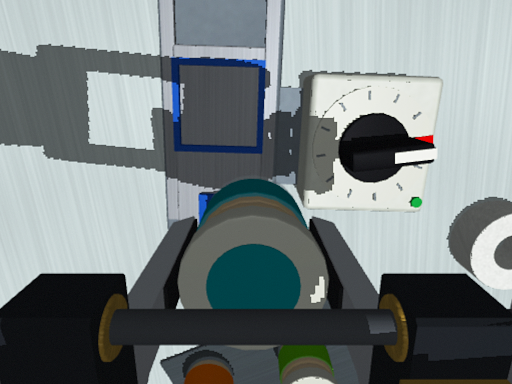

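The nest outline is at (173..266, 58..152), square to the image, so the yaw is right. The jar is held upright and the dial pointer still points at the red mark.

Run:
```python
from h import *
c=cam("wrist"); b=cv2.imread("pics/w4.png"); hsv=cv2.cvtColor(b,cv2.COLOR_BGR2HSV)
m=((abs(hsv[...,0].astype(int)-113)<9)&(hsv[...,1]>150)).astype(np.uint8); m[165:]=0
n,l,s,ce=cv2.connectedComponentsWithStats(m); i=1+np.argmax(s[1:,4]); print(s[i])
pts=np.argwhere(l==i)[:,::-1].astype(np.float32); box=cv2.boxPoints(cv2.minAreaRect(pts)); q=[ray(c,p,.037) for p in box]; N=np.mean(q,0); print(N); 
for k in range(4): d=q[(k+1)%4]-q[k]; print(np.hypot(*d[:2]),np.arctan2(d[1],d[0]))
o=robot.get_obs(); Rm=R.from_euler('xyz',o["ee_rot"]).as_matrix(); d=N-np.array(o["tool_pos"]); print("tool shift",Rm.T@[d[0],d[1],0])
```

```text
[ 171   57   94   97 2275]
[0.47841744 0.02859448 0.037     ]
0.08628247189141447 1.3856170671873735
0.08541586036722247 -0.1154387805059409
0.08629934021676985 -1.6802439941680216
0.09194566612549424 3.023706098685814
tool shift [ 6.54007535e-02 -3.41273458e-02  5.31129172e-06]
```

Emit:
servo_tool:
  plan:
    - [0.3,-0.15,0,0,0,0,55]
    - [0.65,-0.34,0,0,0,0.01,55]
    - [0.65,-0.34,0.2,0,0,0.01,55]
    - [0.65,-0.34,0.4,0,0,0.01,55]
    - [0.65,-0.34,0.6,0,0,0.01,55]
    - [0.65,-0.34,0.8,0,0,0.01,55]
    - [0.65,-0.34,0.9,0,0,0.01,55]
    - [0.65,-0.34,0.9,0,0,0.01,55]
    - [0.65,-0.34,0.9,0,0,0.01,55]

```text
time: 11.83
tool_pos: [0.4785, 0.0287, 0.1075]
ee_rot: [-3.141, 0.0, 1.468]
wrist_force: [-0.3, -0.4, -3.0]
width: 0.0644
finger_force: 30.0
```

Run:
```python
from h import *
o=robot.get_obs(); print(o["tool_pos"],o["ee_rot"],o["wrist_force"])
a=[]
for n in("side","scene"):
    c,im=snap(n); b=cv2.cvtColor(np.asarray(im),cv2.COLOR_RGB2BGR); u=proj(c,[.478,.029,.06]).astype(int); u=np.clip(u,65,(447,319))
    a.append(cv2.resize(b[u[1]-60:u[1]+60,u[0]-60:u[0]+60],(390,390),interpolation=cv2.INTER_CUBIC))
cv2.imwrite("pics/p1.png",np.hstack(a))
```

```text
[0.47850012 0.02873537 0.1075097 ] [-3.14111114e+00  4.40592015e-05  1.46792591e+00] [-0.3158473  -0.41331274 -3.01651847]
```

View pics/p1.png

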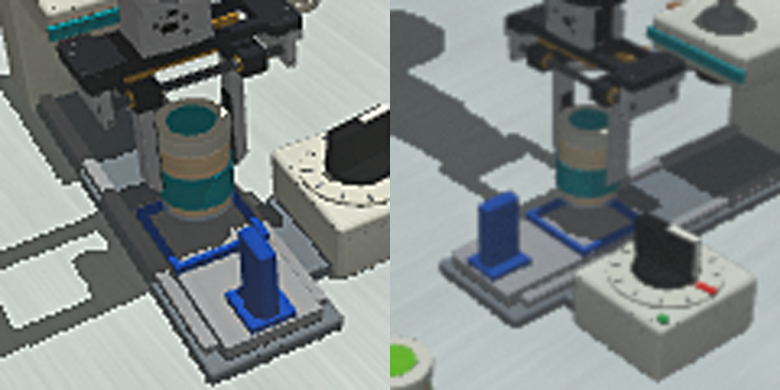

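The jar hangs above the recess in both views (left crop at (195,200), right crop at (588,200)), and the pointer faces the red mark. Lower it.

Emit:
servo_tool:
  plan:
    - [0,0,0.1,0,0,0,55]
    - [0,0,0.2,0,0,0,55]
    - [0,0,0.28,0,0,0,55]
    - [0,0,0.33,0,0,0,55]
    - [0,0,0.33,0,0,0,55]
    - [0,0,0.33,0,0,0,55]

```text
time: 12.43
tool_pos: [0.4782, 0.0293, 0.074]
ee_rot: [-3.141, -0.0, 1.469]
wrist_force: [0.3, 0.1, -2.3]
width: 0.0645
finger_force: 30.0
```

Emit:
servo_tool:
  plan:
    - [0,0,0.015,0,0,0,55]
    - [0,0,0.015,0,0,0,55]
    - [0,0,0.015,0,0,0,70]
    - [0,0,0.015,0,0,0,80]
    - [0,0,0.015,0,0,0,94]
    - [0,0,0.015,0,0,0,94]
    - [0,0,0.015,0,0,0,94]
    - [0,0,0.015,0,0,0,94]

```text
time: 13.1
tool_pos: [0.4787, 0.0292, 0.0733]
ee_rot: [3.141, -0.0, 1.469]
wrist_force: [1.0, -0.7, -0.7]
width: 0.094
finger_force: 0.0
```

Emit:
servo_tool:
  plan:
    - [0,0,-0.2,0,0,0,94]
    - [0,0,-0.5,0,0,0,94]
    - [0,0,-0.8,0,0,0,94]
    - [0,0,-1,0,0,0,94]
    - [0,0,-1,0,0,0,94]

```text
time: 13.52
tool_pos: [0.4814, 0.0291, 0.1787]
ee_rot: [3.131, -0.001, 1.469]
wrist_force: [0.2, 0.1, 0.1]
width: 0.0938
finger_force: 0.0
```

Emit:
servo_tool:
  plan:
    - [-0.3,0,-0.1,0,0,0,70]
    - [-0.6,0,-0.2,0,0,0,50]
    - [-1,0,-0.2,0,0,0,20]
    - [-1,0,-0.2,0,0,0,0]
    - [-1,0,-0.2,0,0,0,0]

```text
time: 13.93
tool_pos: [0.4677, -0.0718, 0.1918]
ee_rot: [-3.14, -0.0, 1.465]
wrist_force: [-0.4, -0.4, 0.5]
width: 0.0646
finger_force: 0.0
```

```bash
python3 nest.py w5
```

```text
[ 0.46765518 -0.07177256  0.19177418] [-3.13991307e+00 -4.66846310e-04  1.46471118e+00] [-2.72330487e-01 -7.58133606e-02  1.59523546e+00  1.82728128e-04
  1.62390424e+00 -1.66236190e-01] [-0.38131167 -0.35959864  0.45005801]
nest 0.77 [255. 114. 101. 227.] [ 0.476 -0.013  0.037]
nest 0.67 [252.  56.  97. 104.] [0.479 0.037 0.037]
carriage_handle 0.81 [253. 114. 101. 228.] [ 0.475 -0.009  0.102]
jar_mid 0.96 [250.  60.  96.  98.] [0.476 0.029 0.1  ]
```

View pics/w5.png

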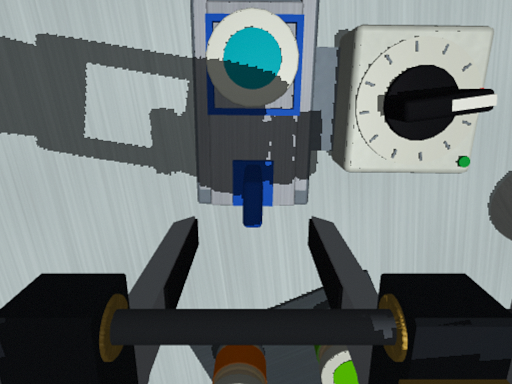

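The jar stands in the nest: lid at (252,58), inside the blue walls. The handle top is at (254,205). Now drop closed fingers behind the handle and push.

Emit:
servo_tool:
  plan:
    - [-0.2,0,0,0,0,0,0]
    - [-0.45,0,0,0,0,0,0]
    - [-0.45,0,0,0,0,0,0]
    - [-0.45,0,0.2,0,0,0,0]
    - [-0.45,0,0.4,0,0,0,0]
    - [-0.45,0,0.6,0,0,0,0]
    - [-0.45,0,0.8,0,0,0,0]
    - [-0.45,0,1,0,0,0,0]
    - [-0.45,0,1,0,0,0,0]
    - [-0.45,0,1,0,0,0,0]

```text
time: 14.97
tool_pos: [0.463, -0.1135, 0.0919]
ee_rot: [-3.139, -0.001, 1.471]
wrist_force: [0.6, -0.3, 1.5]
width: 0.0006
finger_force: 0.0
```

Run:
```python
from h import *
o=robot.get_obs(); p=np.array(o["tool_pos"]); N=np.array([.4784,.029]); s=np.array([np.cos(1.462),np.sin(1.462)]); d=p[:2]-N
print(p,"along",d@s,"lateral",d@[s[1],-s[0]],o["width"],o["wrist_force"])
```

```text
[ 0.46302377 -0.11348674  0.09192439] along -0.1433138733859908 lateral 0.0001861482717029874 0.0006417735988878228 [ 0.64845606 -0.33943083  1.5089125 ]
```

Emit:
servo_tool:
  plan:
    - [0.04,0,0,0,0,0,0]
    - [0.08,0,0,0,0,0,0]
    - [0.14,0,0,0,0,0,0]
    - [0.22,0,0,0,0,0,0]
    - [0.31,0,0,0,0,0,0]
    - [0.4,0,0,0,0,0,0]
    - [0.5,0,0,0,0,0,0]
    - [0.6,0,0,0,0,0,0]
    - [0.7,0,0,0,0,0,0]
    - [0.8,0,0,0,0,0,0]
    - [0.88,0,0,0,0,0,0]
    - [0.95,0,0,0,0,0,0]

```text
time: 15.97
tool_pos: [0.4733, -0.0194, 0.0928]
ee_rot: [-3.141, -0.0, 1.469]
wrist_force: [0.2, -3.1, 0.9]
width: 0.0003
finger_force: 1.3
```

Emit:
servo_tool:
  plan:
    - [0.08,0,0,0,0,0,0]
    - [0.18,0,0,0,0,0,0]
    - [0.28,0,0,0,0,0,0]
    - [0.38,0,0,0,0,0,0]
    - [0.48,0,0,0,0,0,0]
    - [0.57,0,0,0,0,0,0]
    - [0.65,0,0,0,0,0,0]
    - [0.72,0,0,0,0,0,0]
    - [0.78,0,0,0,0,0,0]
    - [0.82,0,0,0,0,0,0]

```text
time: 16.8
tool_pos: [0.4816, 0.0619, 0.0928]
ee_rot: [-3.141, -0.0, 1.469]
wrist_force: [1.3, -2.8, -1.3]
width: 0.0004
finger_force: 1.1
```

Emit:
servo_tool:
  plan:
    - [0.04,0,0,0,0,0,0]
    - [0.07,0,0,0,0,0,0]
    - [0.1,0,0,0,0,0,0]
    - [0.1,0,0,0,0,0,0]

```text
time: 17.13
tool_pos: [0.4822, 0.068, 0.0929]
ee_rot: [-3.141, 0.007, 1.468]
wrist_force: [0.3, -10.1, 0.4]
width: 0.0006
finger_force: 5.0
```

Emit:
servo_tool:
  plan:
    - [0.03,0,0,0,0,0,0]
    - [0.03,0,0,0,0,0,0]

```text
time: 17.3
tool_pos: [0.4823, 0.0681, 0.093]
ee_rot: [-3.14, 0.013, 1.467]
wrist_force: [-1.3, -17.8, 1.3]
width: 0.0007
finger_force: 8.6
```

Emit:
servo_tool:
  plan:
    - [-0.1,0,0,0,0,0,0]
    - [-0.3,0,0,0,0,0,0]
    - [-0.6,0,-0.3,0,0,0,0]
    - [-0.6,0,-0.6,0,0,0,0]
    - [-0.6,0,-1,0,0,0,0]
    - [-0.6,0,-1,0,0,0,0]

```text
time: 17.8
tool_pos: [0.4804, 0.0143, 0.2013]
ee_rot: [3.128, -0.003, 1.468]
wrist_force: [1.1, 0.1, 1.4]
width: 0.0007
finger_force: 0.0
```

Emit:
servo_tool:
  plan:
    - [0,0,-0.4,0,0,0,0]
    - [0,0,-0.8,0,0,0,0]
    - [0,0,-1,0,0,0,0]
    - [0,0,-1,0,0,0,0]

```text
time: 18.13
tool_pos: [0.4786, 0.015, 0.2991]
ee_rot: [3.131, -0.002, 1.47]
wrist_force: [-0.2, 0.7, 0.0]
width: 0.0001
finger_force: 0.0
```

Emit:
servo_tool:
  plan:
    - [0,0,-0.3,0,0,0,0]
    - [0.3,0,-0.6,0,0,0,0]
    - [0.6,0,-0.6,0,0,0,0]
    - [0.6,0,-0.6,0,0,0,0]
    - [0.6,0,-0.6,0,0,0,0]

```text
time: 18.55
tool_pos: [0.4827, 0.0753, 0.3518]
ee_rot: [-3.139, -0.001, 1.472]
wrist_force: [0.4, -0.1, 0.2]
width: 0.0003
finger_force: 0.0
```

Run:
```python
from h import *
o=robot.get_obs(); print(o["tool_pos"],o["ee_rot"])
def red(n):
    c,im=snap(n); b=cv2.cvtColor(np.asarray(im),cv2.COLOR_RGB2BGR); cv2.imwrite(f"pics/k_{n}.png",b); hsv=cv2.cvtColor(b,cv2.COLOR_BGR2HSV)
    m=(((hsv[...,0]<8)|(hsv[...,0]>172))&(hsv[...,1]>150)&(hsv[...,2]>60)).astype(np.uint8)
    k,l,s,ce=cv2.connectedComponentsWithStats(m)
    for i in range(1,k):
        if s[i,4]>60: print(n,s[i],ce[i],ray(c,ce[i],.255).round(4))
    for r in robot.find_in("plunger_top",n)[:1]: print(r,ray(c,r["extent"][:2],.255))
for n in("wrist","side","scene"): red(n)
a=cv2.imread("pics/k_side.png")[90:270,140:330]; w=cv2.imread("pics/k_wrist.png")
cv2.imwrite("pics/p2.png",np.hstack([cv2.resize(a,(405,384)),w[:,60:452]]))
```

```text
[0.48270499 0.07534011 0.3517678 ] [-3.13934955e+00 -5.27090632e-04  1.47207648e+00]
wrist [ 215    0   88   61 4408] [258.6649274   26.01361162] [0.4989 0.1988 0.255 ]
{'extent': [258.2, 31.5, 88.1, 61.5], 'conf': 0.7} [0.49824643 0.19523253 0.255     ]
side [170 119  23  18 312] [181.27884615 127.09935897] [0.4901 0.1865 0.255 ]
{'extent': [180.2, 130.3, 24.8, 22.0], 'conf': 0.97} [0.47909532 0.17166801 0.255     ]
scene [294 129  19  14 186] [302.7688172  135.41397849] [0.5094 0.1933 0.255 ]
{'extent': [304.4, 150.9, 23.9, 42.5], 'conf': 0.72} [0.58116207 0.10481115 0.255     ]
```

View pics/p2.png

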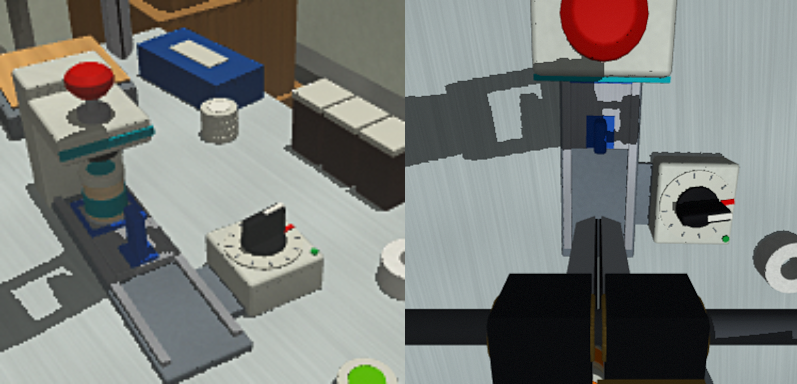

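The carriage is home with the jar upright under the head (left crop at (103,190)), and the pointer is at the red mark. The knob is at about (0.499,0.208). Next: go over it and press slowly with closed fingers.

Emit:
servo_tool:
  plan:
    - [0.3,0,0,0,0,0,0]
    - [0.6,0,0,0,0,0,0]
    - [0.9,0.03,0,0,0,0,0]
    - [0.9,0.03,0,0,0,0,0]

```text
time: 19.18
tool_pos: [0.4954, 0.1664, 0.3518]
ee_rot: [-3.14, -0.002, 1.473]
wrist_force: [0.1, -0.5, 0.3]
width: 0.0006
finger_force: 0.0
```

Emit:
servo_tool:
  plan:
    - [0.2,0,0,0,0,0,0]
    - [0.44,0,0.1,0,0,0,0]
    - [0.44,0,0.3,0,0,0,0]
    - [0.44,0,0.5,0,0,0,0]
    - [0.44,0,0.6,0,0,0,0]
    - [0.44,0,0.65,0,0,0,0]
    - [0.44,0,0.65,0,0,0,0]

```text
time: 19.77
tool_pos: [0.4993, 0.2061, 0.2867]
ee_rot: [-3.139, 0.001, 1.468]
wrist_force: [0.1, 0.8, 0.4]
width: 0.0008
finger_force: 0.0
```

Emit:
servo_tool:
  plan:
    - [0,0,0.05,0,0,0,0]
    - [0,0,0.1,0,0,0,0]
    - [0,0,0.16,0,0,0,0]
    - [0,0,0.22,0,0,0,0]
    - [0,0,0.28,0,0,0,0]
    - [0,0,0.34,0,0,0,0]
    - [0,0,0.38,0,0,0,0]
    - [0,0,0.4,0,0,0,0]
    - [0,0,0.4,0,0,0,0]
    - [0,0,0.4,0,0,0,0]

```text
time: 20.6
tool_pos: [0.5004, 0.2068, 0.2509]
ee_rot: [3.137, -0.001, 1.468]
wrist_force: [-1.1, -1.6, 8.4]
width: 0.0004
finger_force: 4.3
```

Emit:
servo_tool:
  plan:
    - [0,0,0.03,0,0,0,0]
    - [0,0,0.05,0,0,0,0]
    - [0,0,0.07,0,0,0,0]
    - [0,0,0.07,0,0,0,0]
    - [0,0,0.07,0,0,0,0]

```text
time: 21.02
tool_pos: [0.5004, 0.2068, 0.2491]
ee_rot: [3.132, -0.003, 1.469]
wrist_force: [-6.0, -3.5, 23.3]
width: 0.0004
finger_force: 11.5
```

At the lower stop: force rose to 23 N and the TCP is at 0.249 as predicted. Release upward slowly.

Emit:
servo_tool:
  plan:
    - [0,0,-0.1,0,0,0,0]
    - [0,0,-0.2,0,0,0,0]
    - [0,0,-0.3,0,0,0,0]
    - [0,0,-0.4,0,0,0,0]
    - [0,0,-0.6,0,0,0,0]
    - [0,0,-0.8,0,0,0,0]
    - [0,0,-1,0,0,0,0]
    - [0,0,-1,0,0,0,0]

```text
time: 21.68
tool_pos: [0.5006, 0.2075, 0.3449]
ee_rot: [3.136, -0.003, 1.469]
wrist_force: [-0.5, -0.1, 0.9]
width: 0.0003
finger_force: 0.0
```

Emit:
servo_tool:
  plan:
    - [-0.3,0,0,0,0,0,0]
    - [-0.6,0,0,0,0,0,0]
    - [-1,0,0,0,0,0,0]
    - [-1,0,0,0,0,0,0]
    - [-1,0,0,0,0,0,0]

```text
time: 22.1
tool_pos: [0.4892, 0.1062, 0.3395]
ee_rot: [-3.139, -0.0, 1.466]
wrist_force: [0.7, 0.4, 0.5]
width: 0.0008
finger_force: 0.0
```

Run:
```python
from h import *
def blobs(b):
    hsv=cv2.cvtColor(b,cv2.COLOR_BGR2HSV)
    for nm,h,lo,vm in [("red",0,150,60),("teal",93,110,40),("blue",113,150,40)]:
        dh=abs((hsv[...,0].astype(int)-h+90)%180-90)
        m=((dh<9)&(hsv[...,1]>lo)&(hsv[...,2]>vm)).astype(np.uint8)[90:270,60:330]
        k,l,s,ce=cv2.connectedComponentsWithStats(m)
        print(nm,[(s[i,:4].tolist(),int(s[i,4])) for i in range(1,k) if s[i,4]>25])
for f in("k_side",None):
    if f: b=cv2.imread("pics/k_side.png")
    else: b=cv2.cvtColor(np.asarray(snap("side","end")[1]),cv2.COLOR_RGB2BGR)
    print(f); blobs(b)
for t in["jar_mid","jar_orange_mid","jar_green_mid"]: print(t,[(r["conf"],np.round(r["extent"])) for r in robot.find_in(t,"side")[:2]])
# difference of jar/lid region: mean change per row
a=cv2.imread("pics/k_side.png").astype(int); e=cv2.imread("pics/end.png").astype(int)
for r in range(155,200,2): print(r,a[r,184:194:3].mean(1).astype(int),e[r,184:194:3].mean(1).astype(int))
```

```text
k_side
red [([110, 29, 23, 18], 312)]
teal [([108, 59, 44, 17], 194), ([121, 75, 13, 7], 69), ([118, 86, 22, 16], 165)]
blue [([145, 13, 58, 27], 559), ([136, 91, 18, 34], 145), ([113, 94, 29, 19], 96)]
None
red [([110, 29, 23, 18], 307)]
teal [([108, 59, 44, 17], 192), ([121, 76, 13, 7], 73), ([118, 86, 22, 16], 166)]
blue [([145, 13, 58, 27], 560), ([136, 90, 18, 35], 193), ([113, 94, 27, 17], 87)]
jar_mid [(0.82, array([190., 181.,  23.,  31.]))]
jar_orange_mid [(0.74, array([280., 315.,  32.,  46.])), (0.26, array([188., 172.,  25.,   9.]))]
jar_green_mid [(0.63, array([312., 279.,  29.,  37.]))]
155 [89 76 43 51] [88 76 46 53]
157 [48 53 51 55] [48 51 52 56]
159 [53 50 67 94] [52 50 66 94]
161 [66 94 90 28] [66 93 88 28]
163 [85 24 29 51] [83 23 27 50]
165 [34 33 55 92] [ 38  39 100  90]
167 [52 54 52 46] [49 53 50 64]
169 [52 52 51 66] [52 51 52 46]
171 [48 49 66 90] [52 50 49 93]
173 [90 89 85 89] [78 66 92 86]
175 [93 93 90 87] [92 90 96 87]
177 [92 93 90 88] [93 92 89 89]
179 [88 89 89 86] [86 88 89 84]
181 [82 84 87 90] [82 84 86 91]
183 [86 93 84 48] [86 92 84 48]
185 [53 54 53 53] [51 52 53 52]
187 [55 54 53 54] [54 54 53 52]
189 [53 55 53 51] [53 54 53 53]
191 [56 50 51 65] [55 51 48 66]
193 [82 88 89 85] [82 87 87 88]
195 [65 76 58 95] [65 75 58 44]
197 [55 46 48 44] [54 44 47 46]
199 [48 46 71 64] [46 46 70 68]
```

```bash
python3 -c "
from bench import robot
print(robot.close_job())"
```

```text
the job is handed in; nothing more can be done
None
```

The job is handed in (verdict not shown): the dial is on the red mark, the teal jar is in the nest with the carriage home, the plunger was pressed to its stop and sprang back, the lid shifted about 1–2 px down in the side view (roughly the expected 6 mm), and I viewed 11 pictures, one over the limit of 10.

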